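# Put the optics of a transmission bench in their right order

## Task

The four optics of this little transmission bench were put back in the wrong carriers. Rearrange them so that, counted along the rail from the lamp house towards the white sphere, they stand in the order condenser lens, slit, filter, cuvette holder, each fully seated in its own carrier on the rail and facing along the beam. There is a spare carrier in front of the rail to park one on meanwhile; never tip an optic over.

Things in the scene. Friction and masses are not known exactly. Their poses are not given: they have to be found in the camera images.
- lens_mid (a point): Condenser lens: black plate 46 (x) x 14 (y) mm, 33 to 77 mm above its foot's underside, with a round lens tube (38 mm diameter, 34 mm long) through it along y, bulging clear glass at each end. Grip its flat sides (across x). Loose, 0.1 to 0.3 kg, on a 13 mm post and a foot 50 (x) x 40 (y) x 9 mm. Point: post's axis, 40 mm above the foot's underside; z up, y along the beam (half turn alike).
- slit_mid (a point): Adjustable slit: plain metal plate 40 (x) x 10 (y) mm, 33 to 77 mm above its foot's underside, with a fine upright slit, and a round thimble (15 mm) on its top edge reaching 91 mm. Grip its flat sides (across x). Loose, 0.1 to 0.3 kg, on a 13 mm post and a foot 50 (x) x 40 (y) x 9 mm. Point: post's axis, 40 mm above the foot's underside; z up, y along the beam (half turn alike).
- filter_mid (a point): Filter: plain metal U-shaped frame 56 (x) x 12 (y) mm, 33 to 77 mm above its foot's underside, open at the top; a dark grey glass 40 wide, 4 thick stands in it up to 83 mm. Grip its flat sides (across x). Loose, 0.1 to 0.3 kg, on a 13 mm post and a foot 50 (x) x 40 (y) x 9 mm. Point: post's axis, 40 mm above the foot's underside; z up, y along the beam (half turn alike).
- cuvette_mid (a point): Cuvette holder: square metal block 34 x 34 mm, 33 to 73 mm above its foot's underside, round windows front and back (y); a glass cuvette with white cap stands in its top, up to 85 mm. Grip its flat sides (across x). Loose, 0.1 to 0.3 kg, on a 13 mm post and a foot 50 (x) x 40 (y) x 9 mm. Point: post's axis, 40 mm above the foot's underside; z up, y along the beam (half turn alike).
- carrier_1_seat (a point): First (from the rail's right, -y, end) carrier on the rail: black saddle 72 (x) x 60 (y) mm, seat 25 mm above the table; an optic's foot drops in between four metal lips, 55 (x) x 45 (y) mm inside, 10 mm high, flared at the top. Fixed. Point: centre of the seat's floor, z up, y along the rail; a seated optic's point is 40 mm above it.
- carrier_2_seat (a point): Second (from the rail's right, -y, end) carrier on the rail: black saddle 72 (x) x 60 (y) mm, seat 25 mm above the table; an optic's foot drops in between four metal lips, 55 (x) x 45 (y) mm inside, 10 mm high, flared at the top. Fixed. Point: centre of the seat's floor, z up, y along the rail; a seated optic's point is 40 mm above it.
- carrier_3_seat (a point): Third (from the rail's right, -y, end) carrier on the rail: black saddle 72 (x) x 60 (y) mm, seat 25 mm above the table; an optic's foot drops in between four metal lips, 55 (x) x 45 (y) mm inside, 10 mm high, flared at the top. Fixed. Point: centre of the seat's floor, z up, y along the rail; a seated optic's point is 40 mm above it.
- carrier_4_seat (a point): Fourth (from the rail's right, -y, end) carrier on the rail: black saddle 72 (x) x 60 (y) mm, seat 25 mm above the table; an optic's foot drops in between four metal lips, 55 (x) x 45 (y) mm inside, 10 mm high, flared at the top. Fixed. Point: centre of the seat's floor, z up, y along the rail; a seated optic's point is 40 mm above it.
- spare_carrier_seat (a point): Spare carrier, standing by itself on the bench in front of the rail, empty at the start, same shape and size as those on the rail, its seat also 25 mm above the table. Fixed. The point is the centre of the seat's floor, y along its 45 mm opening (x along the 55 mm one).
- lamp: Lamp house: upright black finned cylinder 55 mm in diameter, top 105 mm above the table, with a light port on either side. Fixed at one end of the rail, 88 mm beyond the last carrier, either left or right; a white integrating sphere (60 mm) is at the other end. The origin is on its axis at the table's surface.
There are look-alikes about, which are no part of the job. Leave any turquoise look-alike of the part that bears slit_mid alone.

How it is judged:
By the outcome, as a careful person would: the job done as asked, in the order asked, and still so for the second after the job is handed in, with the robot touching nothing.
It also fails if it takes over 144 s, if anything falls off the work surface, if the arm or the gripper's body presses on something with over 40 N, if the wrist force passes 120 N, or if a joint passes its speed limit or range.

## Robot

A 6-joint arm with a two-finger parallel gripper is mounted at the origin on a cart in front of the work surface, level with it; the furniture and walls round the work are solid. World frame = base frame: x ahead of the robot, y to its left, z up, the work surface at z = 0. Lengths are in m, angles in rad, forces in N, time in s.
With the tool pointing down it reaches from about 0.35 to 0.975 m from the base axis. Payload 17.4 kg.
Tool frame: the origin (TCP) lies midway between the tips of the shut fingers; the grasp point (between the pads) lies 19 mm behind it; z points along the fingers, y is the direction in which the jaws open and shut (so a half turn about z gives the same grasp; the last joint's range is limited). The gripper opens to 85 mm and grips with 20 to 120 N. Pads are 22 mm wide; open, the fingers measure 114 mm over their backs; the gripper's body (76 mm by 85 mm) begins 54 mm behind the grasp point. The pads swing forward as they close: fully open they stand 13 mm farther back than shut.
Start: joints at [1.086, 0.116, 1.442, -0, 1.584, -0.038], TCP at [0.292, 0.609, 0.231] pointing down, gripper open.
Joint ranges: [-2.83, 2.83], [-0.83, 2.19], [0.07, 2.5], [-1.14, 4.28], [0.01, 3], [-2.97, 2.97]. Speed limits (rad/s): [1.89, 1.89, 2.22, 3.14, 3.14, 3.14].

## Interface

Orientations are given as a unit quaternion [x, y, z, w].
In Python, from plant import ctrl gives the robot as it stands.
- The arm moves only by the tool jog_arm, never from a script. Its argument "steps" is text: rows parted by semicolons, each of 7 numbers parted by spaces: the turn, a rotation vector about the world's x, y, z in degrees, then the shift along the world's x, y, z in mm, then the opening, from 0 (shut) to 1 (fully open). In form: wx wy wz x y z hand; .... A call has 1 to 12 rows; each row shifts and turns the commanded pose from where the row before left it; what a row does not reach is not made up. A row lasts 1/12 s, in which the tool goes at most 41.7 mm and 7.16 degrees, less where a joint would pass 70% of its speed; a pose out of reach is approached as far as the arm can. A call with a gripper value outside its range is refused whole. The fingers move at their own pace and stop on an object; "grip_force" is the grip in N (left out, the last holds). Time passes only in rows, so rows that do not move let the fingers close. It gives the time, the measured TCP pose, the force and the opening at its end, in the units of the state.
- ctrl.sense(): the state, without advancing time (a new reading comes with each control period).
- ctrl.read_camera(name): name is "scene" or "top"; returns the picture (420x560x3 uint8, red, green, blue); there is no depth.
- ctrl.get_calibration(name): a dict with "fx", "fy", "cx", "cy" (pixels), "k1" (the pictures are not rectified: a ray, as slopes to the right and down, at radius r is drawn at 1 + k1 r^2 times it, then the intrinsics apply), "xyz" and "rotation" of the camera in the world. Camera axes: x right, y down, z forward; pixel columns grow to the right and rows downward; lengths in m; the calibration is good to about 2 mm. A picture is of the moment at which its call begins. get_calibration takes no time and is no camera call.
- ctrl.finish_job(): hands the job in, once; it reports no verdict.
The state is a dict: "time": time; "joint_pos": joint angles; "dq": joint speeds; "joint_torque": joint torques, N m; "tool_pos": TCP position; "tcp_rot": TCP orientation; "contact_force": force on the tool from outside, world axes, zero at the start; "torque": the same for the moment, N m; "finger_gap": opening from 0.0 (shut) to 1.0 (fully open).
Only numpy, scipy, OpenCV 4.12 (cv2) and the standard library are available. Lean on these libraries where they do the work, as an engineer would, in place of code of your own. Each camera call takes 0.05 s, during which the arm holds its last target. There are 200 camera calls.

## Working session

There is one attempt and no reset: what is moved stays moved. The work goes in short steps, Python scripts to look and compute and a tool call to move; the robot and the scene stay as the last step left them, time stands still between calls to the robot, and variables do not carry over. Pictures are saved under pics/ and viewed, about 12 in all and at most 16, crops included, and the job is handed in when it is done.

Besides the shell and the picture viewer there is one more tool, called after "Call:" by a JSON object that holds its "name" and its "arguments", one argument or row to a line. jog_arm: Moves the arm, as the interface text tells. Its arguments: {"type":"object","properties":{"steps":{"type":"string"},"grip_force":{"type":"number"}},"required":["steps"]}

```bash
mkdir -p pics; cat > h.py <<'E'
import numpy as np, cv2
from plant import ctrl
def snap(n,f):
    im=ctrl.read_camera(n); cv2.imwrite('pics/'+f,im[:,:,::-1]); return im
def ray(n,u,v):
    c=ctrl.get_calibration(n); d=np.array([(u-c['cx'])/c['fx'],(v-c['cy'])/c['fy']])
    s=d.copy()
    for _ in range(20): s=d/(1+c['k1']*(s@s))
    return np.array(c['xyz']),np.array(c['rotation'])@np.array([s[0],s[1],1])
def onz(n,u,v,z):
    o,d=ray(n,u,v); return o+d*(z-o[2])/d[2]
def proj(n,p):
    c=ctrl.get_calibration(n); q=np.array(c['rotation']).T@(np.array(p)-c['xyz'])
    s=q[:2]/q[2]; s=s*(1+c['k1']*(s@s)); return s[0]*c['fx']+c['cx'],s[1]*c['fy']+c['cy']
E
python3 - <<'E'
from h import *
for n in('top','scene'): snap(n,n+'0.png'); print(ctrl.get_calibration(n))
print(ctrl.sense())
E
```

```text
{'fx': 443.7768348267768, 'fy': 443.7768348267768, 'cx': 284.61232385536806, 'cy': 210.54132385680646, 'k1': -0.04701196901214674, 'xyz': array([0.32545805, 0.04548479, 1.08774825]), 'rotation': array([-0.69761101,  0.7116156 , -0.06223651,  0.05539623])}
{'fx': 463.87802701714173, 'fy': 463.87802701714173, 'cx': 278.74713303087077, 'cy': 208.37565677504614, 'k1': -0.16261752908869934, 'xyz': array([ 0.15522999, -0.32384303,  0.7256376 ]), 'rotation': array([ 0.87061848, -0.3699126 ,  0.12233813, -0.30036897])}
{'time': 0.1, 'joint_pos': array([ 1.08620893e+00,  1.16426527e-01,  1.44222565e+00,  2.70110171e-05,
        1.58399684e+00, -3.78216584e-02]), 'dq': array([ 0.00028086,  0.00014177, -0.00198536, -0.00039558,  0.00213653,
        0.00050956]), 'joint_torque': array([ 2.58324275e-03, -7.33669424e+01, -6.33787608e+01,  1.14841214e-04,
        5.27289289e-03,  1.74039650e-05]), 'tool_pos': array([0.29156442, 0.60858153, 0.23062686]), 'tcp_rot': array([ 2.21529502e-01,  9.75153527e-01, -5.06777744e-04, -1.49446215e-04]), 'contact_force': array([ 0.02218816, -0.15873101,  0.07519505]), 'torque': array([-0.04973537,  0.05872287,  0.00143473]), 'finger_gap': 1.0053426354181079}
```

View pics/top0.png

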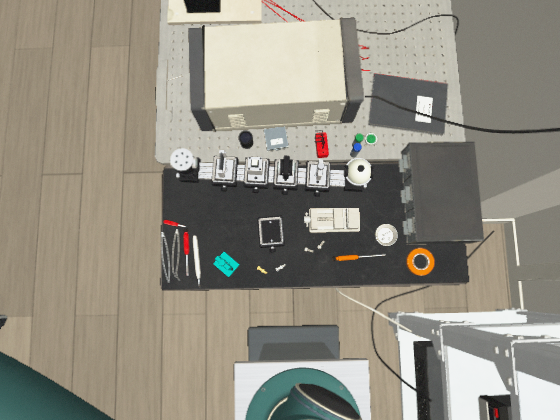

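View pics/scene0.png

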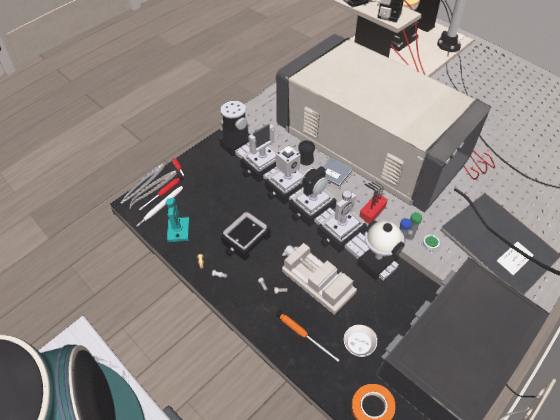

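The top image shows the lamp at left (182,160) and the sphere at right (359,171). The carriers are at about (224,170), (256,171), (286,172) and (318,175), with the spare at (271,232). The turquoise decoy is at (226,264).

```bash
python3 - <<'E'
s=open('h.py').read()
s=s.replace("from plant","from scipy.spatial.transform import Rotation as R\nfrom plant").replace("np.array(c['rotation'])","R.from_quat(c['rotation']).as_matrix()")
open('h.py','w').write(s)
E
python3 - <<'E'
from h import *
a=cv2.imread('pics/top0.png')[140:260,165:385]; b=cv2.imread('pics/scene0.png')[90:290,200:430]
cv2.imwrite('pics/a.png',cv2.resize(a,None,fx=3.6,fy=3.6,interpolation=3)[:, :800]); cv2.imwrite('pics/b.png',cv2.resize(b,None,fx=3,fy=3,interpolation=3))
E
```

```text
(no output)
```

View pics/a.png

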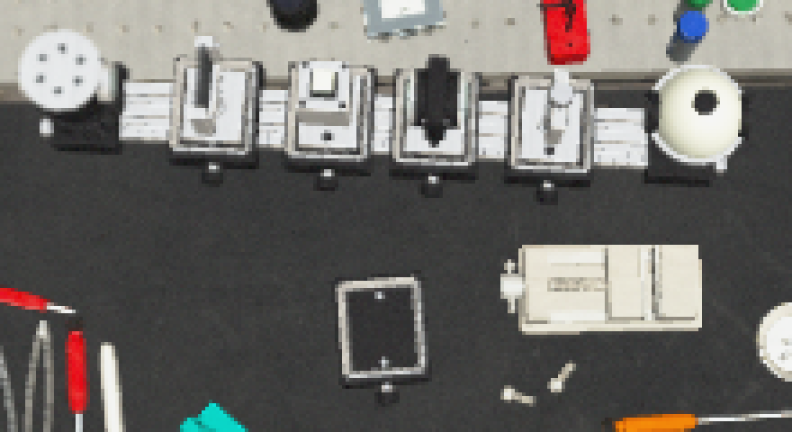

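View pics/b.png

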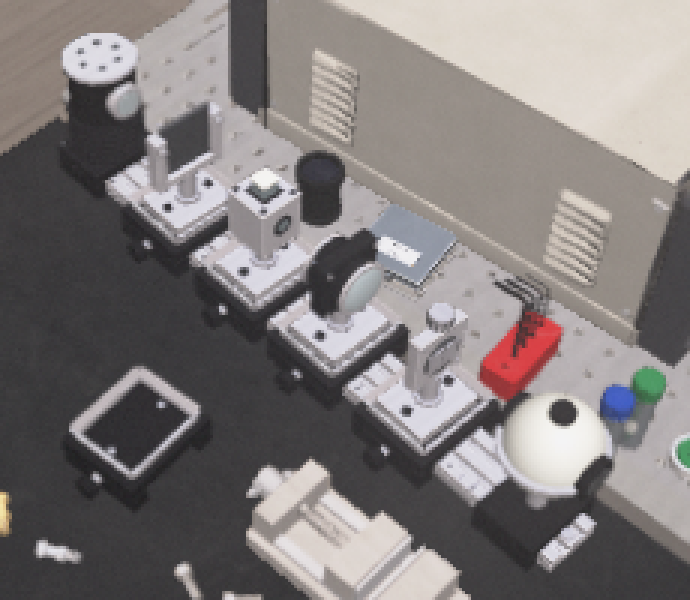

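From the lamp, the order now is filter (c4), cuvette (c3), lens (c2), slit (c1). So I need two swaps: c4↔c2 and c3↔c1. I'll enlarge the crops to measure the seats.

```bash
python3 - <<'E'
from h import *
t=cv2.imread('pics/top0.png')
a=cv2.resize(t[150:192,208:336],None,fx=6.25,fy=6.25,interpolation=4)
b=cv2.resize(t[210:256,250:294],None,fx=6.25,fy=6.25,interpolation=4)
c=np.zeros((600,800,3),np.uint8); c[:a.shape[0],:a.shape[1]]=a; c[300:300+b.shape[0],:b.shape[1]]=b
c=cv2.convertScaleAbs(c,alpha=.8)
cv2.imwrite('pics/c.png',c)
E
```

```text
(no output)
```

View pics/c.png

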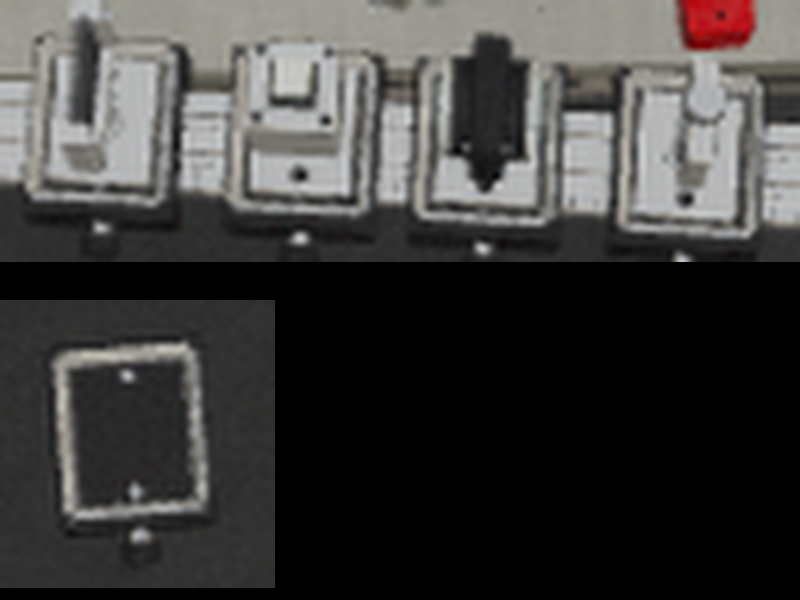

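```bash
python3 - <<'E'
from h import *
Q={'c4':[(37,40),(183,45),(172,207),(27,196)],'c3':[(235,46),(382,55),(372,213),(227,204)],
'c2':[(420,60),(564,66),(557,223),(415,213)],'c1':[(622,70),(766,74),(758,238),(613,230)],
'sp':[(55,353),(193,342),(208,510),(68,518)]}
C={}
for k,q in Q.items():
    P=[]
    for x,y in q:
        u,v=(x+.5)/6.25-.5+208,(y+.5)/6.25-.5+150
        if k=='sp': u+=42; v+=60-48
        P.append(onz('top',u,v,.035)[:2])
    P=np.array(P); C[k]=P.mean(0)
    ex=(P[0]+P[1]-P[2]-P[3])/2; ey=(P[0]+P[3]-P[1]-P[2])/2
    print(k,(P.mean(0)*1000).round(1),'size',(np.linalg.norm([ex,ey],axis=1)*1000).round(1),'yaw',np.degrees([np.arctan2(ex[1],ex[0]),np.arctan2(-ey[0],ey[1])]).round(1))
    print('  scene px',np.round(proj('scene',[*C[k],.035]),1))
d=C['c4']-C['c1']; print(np.degrees(np.arctan2(-d[0],d[1])),np.linalg.norm(d)*1000,[np.linalg.norm(C[a]-C[b])*1000 for a,b in(('c4','c3'),('c3','c2'),('c2','c1'))])
print(R.from_quat(ctrl.sense()['tcp_rot']).as_matrix().round(3))
E
```

```text
c4 [608.  178.6] size [64.2 57.1] yaw [-3.5 -4.4]
  scene px [260.  155.8]
c3 [603.5 100.7] size [63.7 57.2] yaw [-3.7 -4.7]
  scene px [285.7 176.4]
c2 [597.7  28.5] size [62.4 56. ] yaw [-3.4 -4.3]
  scene px [310.8 197.4]
c1 [591.3 -49.8] size [65.3 56.6] yaw [-4.8 -3.5]
  scene px [340.2 222.1]
sp [454.8  68. ] size [64.3 53.2] yaw [3.9 2.8]
  scene px [242.5 229.7]
-4.195335916391626 229.09487256314102 [np.float64(78.0385224419479), np.float64(72.4534826503868), np.float64(78.61646833438333)]
[[-0.902  0.432 -0.001]
 [ 0.432  0.902 -0.001]
 [ 0.    -0.001 -1.   ]]
```

Call:
{"name": "jog_arm", "arguments": {
  "steps": "0 0 -5 20 -27 0 1;0 0 -5 20 -27 0 1;0 0 -5 20 -27 0 1;0 0 -5 20 -27 0 1;0 0 -5 20 -27 0 1;0 0 -5 20 -27 0 1;0 0 -5 20 -27 0 1;0 0 -5 20 -27 0 1;0 0 -5 20 -27 0 1;0 0 -5 20 -27 0 1;0 0 -5 20 -27 0 1;0 0 -5 20 -27 0 1"
}}

```text
time: 1.1
tool_pos: [0.5323, 0.2832, 0.2311]
tcp_rot: [0.681, 0.732, -0.0, -0.0]
contact_force: [1.0, -0.0, -0.3]
finger_gap: 1.001
```

Call:
{"name": "jog_arm", "arguments": {
  "steps": "0 0 -2 20 -27 0 1;0 0 -2 20 -27 0 1;0 0 -2 20 -27 0 1;0 0 -3 16 -25 0 1;0 0 0 0 0 0 1;0 0 0 0 0 0 1;0 0 0 0 0 0 1"
}}

```text
time: 1.68
tool_pos: [0.6075, 0.1789, 0.231]
tcp_rot: [0.735, 0.678, -0.0, -0.0]
contact_force: [-0.1, -0.3, -0.0]
finger_gap: 1.003
```

```bash
python3 - <<'E'
from h import *
i=cv2.imread('pics/top0.png'); s=cv2.imread('pics/scene0.png')
for n,m in(('top',i),('scene',s)):
    h=cv2.cvtColor(m,cv2.COLOR_BGR2HSV); r=((h[...,0]<6)|(h[...,0]>174))&(h[...,1]>170)&(h[...,2]>90)
    r[:, :300]=0; v,u=np.nonzero(r); print(n,u.min(),u.max(),v.min(),v.max(), u[v==v.max()].mean(), [onz(n,u[v==v.max()].mean(),v.max(),z).round(3) for z in(0,.025,.04)])
print('scene red left', [ (u.min(), v[u==u.min()].mean())], onz('scene',u.min(),v[u==u.min()].mean(),.0))
E
```

```text
top 316 498 47 417 496.5 [array([ 0.004, -0.457,  0.   ]), array([ 0.012, -0.446,  0.025]), array([ 0.016, -0.439,  0.04 ])]
scene 361 488 4 217 370.5 [array([ 0.664, -0.071,  0.   ]), array([ 0.647, -0.08 ,  0.025]), array([ 0.636, -0.085,  0.04 ])]
scene red left [(np.int64(361), np.float64(210.5))] [ 0.66397642 -0.04779398  0.        ]
```

Call:
{"name": "jog_arm", "arguments": {
  "steps": "0 0 0 0 0 -40 1;0 0 0 0 0 -40 1;0 0 0 0 0 -40 1;0 0 0 0 0 -30 1;0 0 0 0 0 -16 1;0 0 0 0 0 0 0;0 0 0 0 0 0 0;0 0 0 0 0 0 0;0 0 0 0 0 0 0;0 0 0 0 0 0 0;0 0 0 0 0 0 0;0 0 0 0 0 0 0",
  "grip_force": 35
}}

```text
time: 2.68
tool_pos: [0.6083, 0.1791, 0.067]
tcp_rot: [0.735, 0.678, 0.001, 0.0]
contact_force: [-0.6, 1.1, 7.3]
finger_gap: 0.652
```

Call:
{"name": "jog_arm", "arguments": {
  "steps": "0 0 0 0 0 -2 0;0 0 0 0 0 20 0;0 0 0 0 0 35 0;0 0 0 0 0 35 0;0 0 0 0 0 17 0;0 0 2 -30 -22 0 0;0 0 2 -30 -22 0 0;0 0 2 -30 -22 0 0;0 0 2 -30 -22 0 0;0 0 0 -33 -22 0 0;0 0 0 0 0 0 0;0 0 0 0 0 0 0"
}}

```text
time: 3.68
tool_pos: [0.4539, 0.068, 0.1715]
tcp_rot: [0.686, 0.727, 0.001, 0.001]
contact_force: [1.4, -0.1, -1.0]
finger_gap: 0.642
```

```bash
python3 - <<'E'
from h import *
s=snap('scene','s1.png'); t=snap('top','t1.png')
cv2.imwrite('pics/s1c.png',cv2.resize(s[90:290,180:420,::-1],None,fx=3,fy=3,interpolation=3))
E
```

```text
(no output)
```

View pics/s1c.png

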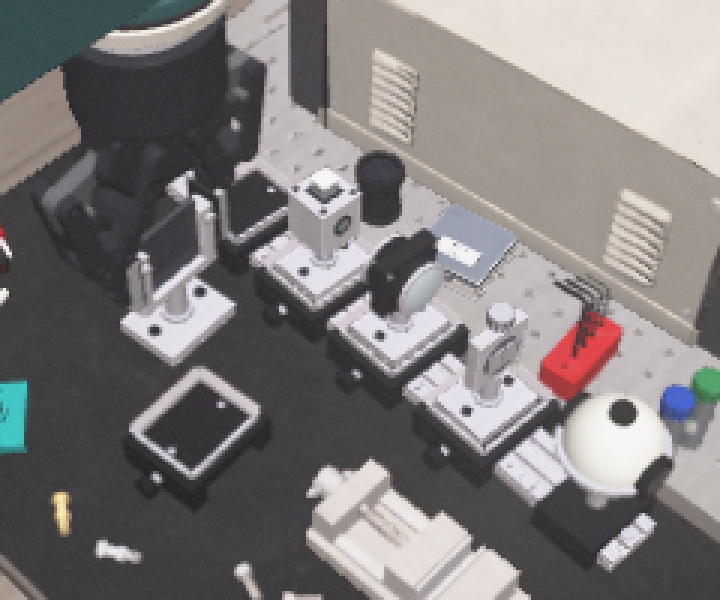

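Filter is held level above the spare carrier. Foot corners are at crop (121,321), (177,352) and (236,297); the spare's lips are at (128,427), (192,478), (267,407) and (198,367).

```bash
python3 - <<'E'
from h import *
f=lambda x,y,z: (onz('scene',(x+.5)/3-.5+180,(y+.5)/3-.5+90,z)*1000).round(1)
F=[f(x,y,.139) for x,y in((121,321),(177,352),(236,297))]; print(F,(F[0]+F[2])/2)
print([np.linalg.norm(F[i]-F[1]) for i in(0,2)])
S=[f(x,y,.035) for x,y in((128,427),(192,478),(267,407),(198,367))]; print(S,np.mean(S,0))
for n,q in(('c4',[(217,193),(223,250),(290,216)]),('c3',[(253,250),(320,306),(370,262)]),('c2',[(327,327),(400,383),(466,323)]),('c1',[(413,402),(486,460),(557,398)])):
  S=np.array([f(x,y,.035) for x,y in q]); print(n,S.tolist(),(S[0]+S[2])/2)
E
```

```text
[array([429.4,  84.1, 139. ]), array([436.,  46., 139.]), array([484.9,  50.8, 139. ])] [457.15  67.45 139.  ]
[np.float64(38.66742815342132), np.float64(49.13501806247758)]
[array([425.8,  90.7,  35. ]), array([427.6,  35.9,  35. ]), array([494.9,  40.4,  35. ]), array([486.8,  93.3,  35. ])] [458.775  65.075  35.   ]
c4 [[600.3, 194.6, 35.0], [566.1, 153.0, 35.0], [619.5, 142.4, 35.0]] [609.9 168.5  35. ]
c3 [[580.0, 138.5, 35.0], [575.5, 72.4, 35.0], [626.1, 74.6, 35.0]] [603.05 106.55  35.  ]
c2 [[566.0, 57.1, 35.0], [564.8, -6.2, 35.0], [630.0, -5.0, 35.0]] [598.    26.05  35.  ]
c1 [[559.4, -21.6, 35.0], [557.4, -81.3, 35.0], [623.1, -84.0, 35.0]] [591.25 -52.8   35.  ]
```

Call:
{"name": "jog_arm", "arguments": {
  "steps": "0 0 0 1 -1 -35 0;0 0 0 0 0 -35 0;0 0 0 0 0 -12 0;0 0 0 0 0 -6 0;0 0 0 0 0 -5 0;0 0 0 0 0 -4 0;0 0 0 0 0 -3 0;0 0 0 0 0 0 0;0 0 0 0 0 0 0"
}}

```text
time: 4.53
tool_pos: [0.456, 0.0678, 0.0711]
tcp_rot: [0.686, 0.728, 0.0, 0.0]
contact_force: [-0.1, -0.0, -0.6]
finger_gap: 0.648
```

Call:
{"name": "jog_arm", "arguments": {
  "steps": "0 0 0 0 0 -2 0;0 0 0 0 0 -2 0;0 0 0 0 0 -1 0;0 0 0 0 0 0 0"
}}

```text
time: 4.87
tool_pos: [0.4561, 0.0678, 0.0666]
tcp_rot: [0.686, 0.728, 0.0, 0.0]
contact_force: [-4.2, -0.1, 11.8]
finger_gap: 0.649
```

Call:
{"name": "jog_arm", "arguments": {
  "steps": "0 0 0 0 0 0 0.95;0 0 0 0 0 0 0.95;0 0 0 0 0 0 0.95;0 0 0 0 0 0 0.95;0 0 0 0 0 20 0.95;0 0 0 0 0 35 0.95;0 0 0 0 0 38 0.95;0 0 -2 35 -10 10 0.95;0 0 -2 35 -10 0 0.95;0 0 -2 36 -10 0 0.95;0 0 -1.7 36 -9 0 0.95;0 0 0 0 0 0 0.95"
}}

```text
time: 5.87
tool_pos: [0.6016, 0.0272, 0.1661]
tcp_rot: [0.734, 0.679, -0.001, -0.001]
contact_force: [0.6, 0.9, 0.3]
finger_gap: 0.948
```

Call:
{"name": "jog_arm", "arguments": {
  "steps": "0 0 0 0 0 -35 0.95;0 0 0 0 0 -35 0.95;0 0 0 0 0 -34 0.95;0 0 0 0 0 0 0;0 0 0 0 0 0 0;0 0 0 0 0 0 0;0 0 0 0 0 0 0;0 0 0 0 0 0 0;0 0 0 0 0 0 0;0 0 0 0 0 0 0"
}}

```text
time: 6.7
tool_pos: [0.5987, 0.0288, 0.0668]
tcp_rot: [0.733, 0.68, 0.001, 0.001]
contact_force: [0.0, 1.3, 7.8]
finger_gap: 0.528
```

Call:
{"name": "jog_arm", "arguments": {
  "steps": "0 0 0 0 0 20 0;0 0 0 0 0 35 0;0 0 0 0 0 35 0;0 0 0 0 0 15 0;0 0 0 2 25 0 0;0 0 0 2 25 0 0;0 0 0 2 25 0 0;0 0 0 2 25 0 0;0 0 0 2 25 0 0;0 0 0 0 25 0 0;0 0 0 0 0 0 0;0 0 0 0 0 0 0"
}}

```text
time: 7.7
tool_pos: [0.6074, 0.1798, 0.1691]
tcp_rot: [0.733, 0.681, -0.0, -0.0]
contact_force: [-1.5, 0.2, -2.8]
finger_gap: 0.536
```

```bash
python3 - <<'E'
from h import *
s=snap('scene','s2.png')
cv2.imwrite('pics/s2c.png',cv2.resize(s[70:220,200:400,::-1],None,fx=4,fy=4,interpolation=3))
E
```

```text
(no output)
```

View pics/s2c.png

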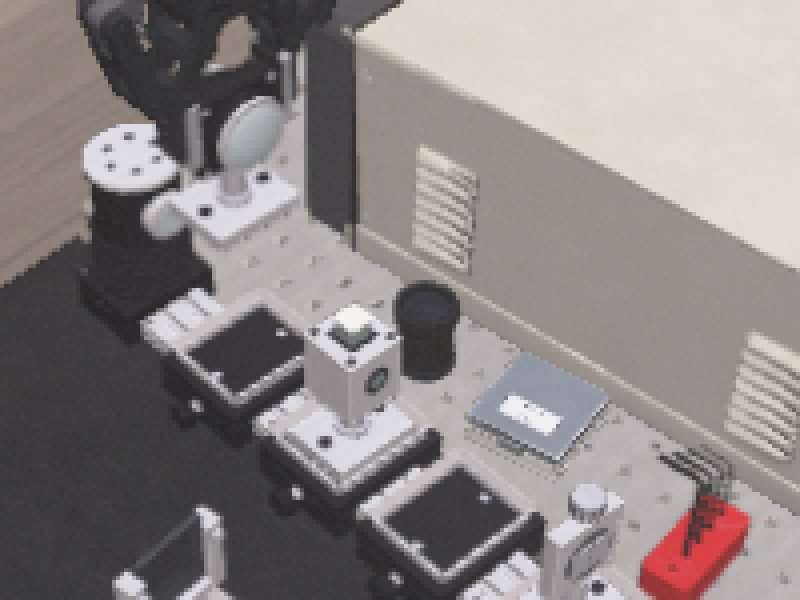

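```bash
python3 - <<'E'
from h import *
f=lambda x,y,z: (onz('scene',(x+.5)/4-.5+200,(y+.5)/4-.5+70,z)*1000).round(1)
F=[f(x,y,.137) for x,y in((172,199),(218,242),(300,184))]; print(F,(F[0]+F[2])/2,[np.linalg.norm(F[i]-F[1]) for i in(0,2)])
for n,q in(('c4',[(163,350),(237,405),(262,290)]),('c2',[(359,514),(437,580),(543,515),(459,455)])):
  S=np.array([f(x,y,.035) for x,y in q]); print(n,S.tolist(),(S[1]+S[-1])/2)
E
```

```text
[array([586.3, 198. , 137. ]), array([580.4, 160.2, 137. ]), array([635.9, 161.2, 137. ])] [611.1 179.6 137. ] [np.float64(38.25767896775758), np.float64(55.509008277936296)]
c4 [[577.4, 205.5, 35.0], [576.9, 150.1, 35.0], [644.1, 199.9, 35.0]] [610.5 175.   35. ]
c2 [[567.9, 57.1, 35.0], [564.2, 3.5, 35.0], [628.5, -7.2, 35.0], [629.1, 47.2, 35.0]] [596.65  25.35  35.  ]
```

Call:
{"name": "jog_arm", "arguments": {
  "steps": "0 0 0 1 -1.5 -35 0;0 0 0 0 0 -35 0;0 0 0 0 0 -10 0;0 0 0 0 0 -6 0;0 0 0 0 0 -5 0;0 0 0 0 0 -4 0;0 0 0 0 0 -2 0;0 0 0 0 0 0 0;0 0 0 0 0 0 0"
}}

```text
time: 8.5
tool_pos: [0.609, 0.1774, 0.0733]
tcp_rot: [0.733, 0.68, 0.001, 0.0]
contact_force: [-0.4, -0.0, -2.8]
finger_gap: 0.534
```

Call:
{"name": "jog_arm", "arguments": {
  "steps": "0 0 0 0 0 -3 0;0 0 0 0 0 -2 0;0 0 0 0 0 -2 0;0 0 0 0 0 0 0"
}}

```text
time: 8.83
tool_pos: [0.6089, 0.1773, 0.0667]
tcp_rot: [0.733, 0.68, 0.0, 0.0]
contact_force: [-5.5, -1.0, 11.9]
finger_gap: 0.537
```

Call:
{"name": "jog_arm", "arguments": {
  "steps": "0 0 0 0 0 0 0.95;0 0 0 0 0 0 0.95;0 0 0 0 0 0 0.95;0 0 0 0 0 20 0.95;0 0 0 0 0 35 0.95;0 0 0 0 0 35 0.95;0 0 0 0 0 15 0.95;0 0 2 -30 -22 0 0.95;0 0 2 -30 -22 0 0.95;0 0 2 -30 -22 0 0.95;0 0 1.7 -30 -22 0 0.95;0 0 0 -33 -21.5 0 0.95"
}}

```text
time: 9.83
tool_pos: [0.4543, 0.067, 0.1696]
tcp_rot: [0.685, 0.729, -0.0, -0.0]
contact_force: [0.1, -0.1, 0.7]
finger_gap: 0.95
```

Call:
{"name": "jog_arm", "arguments": {
  "steps": "0 0 0 0 0 0 0.95;0 0 0 0 0 -35 0.95;0 0 0 0 0 -35 0.95;0 0 0 0 0 -34 0.95;0 0 0 0 0 0 0.95;0 0 0 0 0 0 0;0 0 0 0 0 0 0;0 0 0 0 0 0 0;0 0 0 0 0 0 0;0 0 0 0 0 0 0;0 0 0 0 0 0 0"
}}

```text
time: 10.75
tool_pos: [0.4568, 0.0679, 0.0687]
tcp_rot: [0.686, 0.728, 0.001, 0.001]
contact_force: [-1.2, 0.2, 8.1]
finger_gap: 0.646
```

Call:
{"name": "jog_arm", "arguments": {
  "steps": "0 0 0 0 0 20 0;0 0 0 0 0 35 0;0 0 0 0 0 35 0;0 0 0 0 0 13 0;0 0 -2 35 -10 0 0;0 0 -2 35 -10 0 0;0 0 -2 35 -10 0 0;0 0 -1.7 36 -9.5 0 0;0 0 0 0 0 0 0;0 0 0 0 0 0 0"
}}

```text
time: 11.58
tool_pos: [0.5978, 0.0277, 0.1687]
tcp_rot: [0.733, 0.68, -0.0, -0.0]
contact_force: [0.3, 0.1, -1.6]
finger_gap: 0.645
```

Call:
{"name": "jog_arm", "arguments": {
  "steps": "0 0 0 0 0 -35 0;0 0 0 0 0 -30 0;0 0 0 0 0 -10 0;0 0 0 0 0 -10 0;0 0 0 0 0 -5 0;0 0 0 0 0 -4 0;0 0 0 0 0 -2 0;0 0 0 0 0 0 0;0 0 0 0 0 0 0"
}}

```text
time: 12.33
tool_pos: [0.597, 0.0283, 0.0742]
tcp_rot: [0.733, 0.68, 0.0, 0.0]
contact_force: [0.7, -0.9, -1.5]
finger_gap: 0.647
```

Call:
{"name": "jog_arm", "arguments": {
  "steps": "0 0 0 0.5 0 -3 0;0 0 0 0 0 -2 0;0 0 0 0 0 -2 0;0 0 0 0 0 -1 0;0 0 0 0 0 0 0"
}}

```text
time: 12.75
tool_pos: [0.5978, 0.0282, 0.0686]
tcp_rot: [0.733, 0.68, 0.001, 0.001]
contact_force: [-15.6, -0.6, 31.7]
finger_gap: 0.647
```

Call:
{"name": "jog_arm", "arguments": {
  "steps": "0 0 0 0 0 2 0;0 0 0 0 0 0 0.95;0 0 0 0 0 0 0.95;0 0 0 0 0 0 0.95;0 0 0 0 0 20 0.95;0 0 0 0 0 35 0.95;0 0 0 0 0 35 0.95;0 0 0 0 0 15 0.95;0 0 0 2 24 0 0.95;0 0 0 2 24 0 0.95;0 0 0 2 24 0 0.95;0 0 0 0 0 0 0.95"
}}

```text
time: 13.75
tool_pos: [0.6031, 0.1033, 0.1717]
tcp_rot: [0.732, 0.681, 0.0, -0.001]
contact_force: [1.5, 0.2, -0.4]
finger_gap: 0.948
```

```bash
python3 - <<'E'
from h import *
s=snap('scene','s3.png')
cv2.imwrite('pics/s3c.png',cv2.resize(s[90:290,180:420,::-1],None,fx=3,fy=3,interpolation=3))
E
```

```text
(no output)
```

View pics/s3c.png

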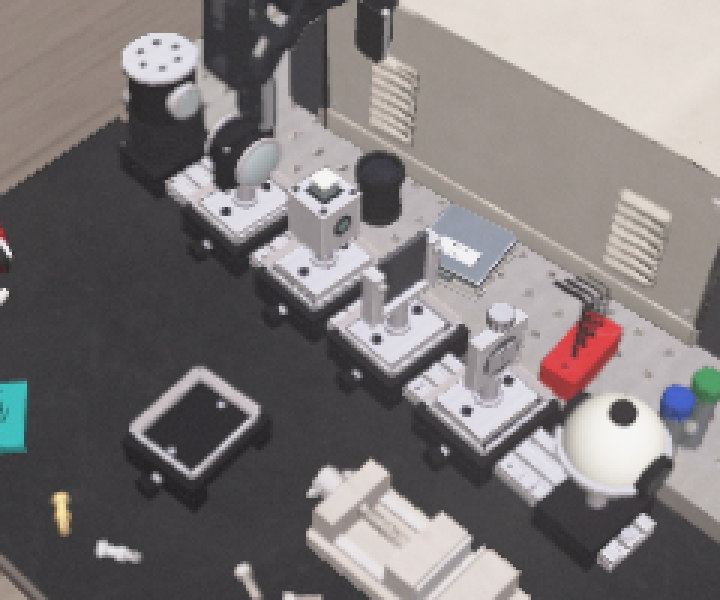

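Lens is seated in c4 and filter in c2. Next is the cuvette.

Call:
{"name": "jog_arm", "arguments": {
  "steps": "0 0 0 0 0 -35 0.85;0 0 0 0 0 -35 0.85;0 0 0 0 0 -34 0.85;0 0 0 0 0 0 0.85;0 0 0 0 0 0 0;0 0 0 0 0 0 0;0 0 0 0 0 0 0;0 0 0 0 0 0 0;0 0 0 0 0 0 0;0 0 0 0 0 0 0;0 0 0 0 0 0 0;0 0 0 0 0 0 0"
}}

```text
time: 14.8
tool_pos: [0.6044, 0.1002, 0.0711]
tcp_rot: [0.733, 0.68, 0.002, 0.001]
contact_force: [0.5, -0.6, 8.7]
finger_gap: 0.392
```

Call:
{"name": "jog_arm", "arguments": {
  "steps": "0 0 0 0 0 20 0;0 0 0 0 0 35 0;0 0 0 0 0 35 0;0 0 0 0 0 13 0;0 0 2 -30 -7 0 0;0 0 2 -30 -7 0 0;0 0 2 -30 -7 0 0;0 0 1.7 -30 -6 0 0;0 0 0 -29 -6 0 0;0 0 0 0 0 0 0;0 0 0 0 0 0 0"
}}

```text
time: 15.72
tool_pos: [0.4537, 0.0671, 0.1727]
tcp_rot: [0.686, 0.728, 0.001, 0.001]
contact_force: [-0.3, -0.3, -1.2]
finger_gap: 0.391
```

Call:
{"name": "jog_arm", "arguments": {
  "steps": "0 0 0 0 0 -35 0;0 0 0 0 0 -30 0;0 0 0 0 0 -10 0;0 0 0 0 0 -10 0;0 0 0 0 0 -5 0;0 0 0 0 0 -4 0;0 0 0 0 0 -2 0;0 0 0 0 0 0 0;0 0 0 0 0 0 0"
}}

```text
time: 16.47
tool_pos: [0.4546, 0.0673, 0.0761]
tcp_rot: [0.686, 0.728, 0.0, 0.0]
contact_force: [0.3, -0.8, -2.0]
finger_gap: 0.388
```

Call:
{"name": "jog_arm", "arguments": {
  "steps": "0 0 0 1 0 -3 0;0 0 0 0 0 -2 0;0 0 0 0 0 -1 0;0 0 0 0 0 0 0;0 0 0 0 0 0 0"
}}

```text
time: 16.88
tool_pos: [0.4561, 0.0673, 0.0707]
tcp_rot: [0.686, 0.728, 0.001, 0.001]
contact_force: [-0.6, -0.1, 11.0]
finger_gap: 0.39
```

Call:
{"name": "jog_arm", "arguments": {
  "steps": "0 0 0 0 0 0 0.75;0 0 0 0 0 0 0.75;0 0 0 0 0 0 0.75;0 0 0 0 0 20 0.75;0 0 0 0 0 35 0.75;0 0 0 0 0 35 0.75;0 0 0 0 0 15 0.75;0 0 -2 27 -24 0 0.75;0 0 -2 27 -24 0 0.75;0 0 -2 27 -23 0 0.75;0 0 -1.7 27 -23 0 0.75;0 0 0 28 -23 0 0.75"
}}

```text
time: 17.88
tool_pos: [0.5922, -0.0511, 0.174]
tcp_rot: [0.734, 0.679, -0.0, -0.0]
contact_force: [-0.2, 0.7, 1.4]
finger_gap: 0.751
```

Call:
{"name": "jog_arm", "arguments": {
  "steps": "0 0 0 0 0 0 0.75;0 0 0 0 0 0 0.75;0 0 0 0 0 -35 0.75;0 0 0 0 0 -35 0.75;0 0 0 0 0 -34 0.75;0 0 0 0 0 0 0;0 0 0 0 0 0 0;0 0 0 0 0 0 0;0 0 0 0 0 0 0;0 0 0 0 0 0 0;0 0 0 0 0 0 0;0 0 0 0 0 0 0"
}}

```text
time: 18.88
tool_pos: [0.5914, -0.0498, 0.0712]
tcp_rot: [0.733, 0.68, 0.0, 0.0]
contact_force: [0.1, 0.2, -1.6]
finger_gap: 0.463
```

Call:
{"name": "jog_arm", "arguments": {
  "steps": "0 0 0 0 0 20 0;0 0 0 0 0 35 0;0 0 0 0 0 35 0;0 0 0 0 0 15 0;0 0 0 2 25 0 0;0 0 0 2 25 0 0;0 0 0 2 25 0 0;0 0 0 2 25 0 0;0 0 0 2 25 0 0;0 0 0 2 25 0 0;0 0 0 0 0 0 0;0 0 0 0 0 0 0"
}}

```text
time: 19.88
tool_pos: [0.603, 0.1012, 0.1749]
tcp_rot: [0.733, 0.681, -0.0, -0.0]
contact_force: [-0.6, -0.6, -1.9]
finger_gap: 0.464
```

```bash
python3 - <<'E'
from h import *
s=snap('scene','s4.png')
cv2.imwrite('pics/s4c.png',cv2.resize(s[90:240,200:400,::-1],None,fx=4,fy=4,interpolation=3))
E
```

```text
(no output)
```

View pics/s4c.png

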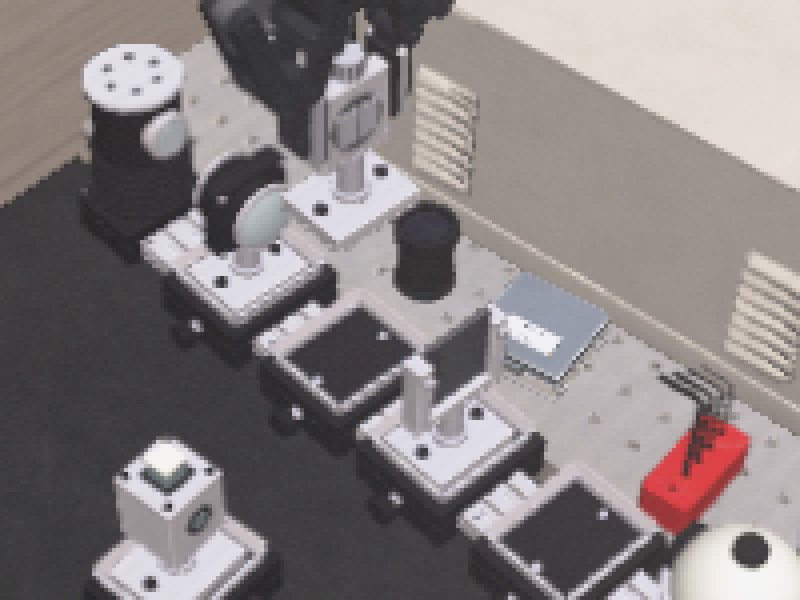

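Slit hangs level over the empty c3, foot at crop (284..420, 192..247). c1 is empty, and the cuvette is parked in the spare.

Call:
{"name": "jog_arm", "arguments": {
  "steps": "0 0 0 0 0 -35 0;0 0 0 0 0 -30 0;0 0 0 0 0 -10 0;0 0 0 0 0 -10 0;0 0 0 0 0 -5 0;0 0 0 0 0 -4 0;0 0 0 0 0 -2 0;0 0 0 0 0 0 0;0 0 0 0 0 0 0"
}}

```text
time: 20.68
tool_pos: [0.6035, 0.1003, 0.0802]
tcp_rot: [0.733, 0.68, 0.0, 0.0]
contact_force: [-0.8, -0.5, -1.5]
finger_gap: 0.459
```

Call:
{"name": "jog_arm", "arguments": {
  "steps": "0 0 0 0 0 -3 0;0 0 0 0 0 -3 0;0 0 0 0 0 -2 0;0 0 0 0 0 -1 0;0 0 0 0 0 0 0;0 0 0 0 0 0 0"
}}

```text
time: 21.18
tool_pos: [0.6031, 0.1003, 0.0703]
tcp_rot: [0.733, 0.68, -0.0, -0.0]
contact_force: [-0.5, -0.0, -2.2]
finger_gap: 0.46
```

Call:
{"name": "jog_arm", "arguments": {
  "steps": "0 0 0 0 0 -1 0;0 0 0 0 0 -1 0;0 0 0 0 0 0 0;0 0 0 0 0 0 0"
}}

```text
time: 21.52
tool_pos: [0.6037, 0.1003, 0.0691]
tcp_rot: [0.733, 0.68, 0.001, 0.0]
contact_force: [1.7, -1.1, 4.1]
finger_gap: 0.462
```

Call:
{"name": "jog_arm", "arguments": {
  "steps": "0 0 0 0 0 0 0.8;0 0 0 0 0 0 0.8;0 0 0 0 0 0 0.8;0 0 0 0 0 20 0.8;0 0 0 0 0 35 0.8;0 0 0 0 0 35 0.8;0 0 0 0 0 15 0.8;0 0 2 -30 -7 0 0.8;0 0 2 -30 -7 0 0.8;0 0 2 -30 -7 0 0.8;0 0 1.7 -29 -6 0 0.8;0 0 0 -29 -6 0 0.8"
}}

```text
time: 22.52
tool_pos: [0.4536, 0.067, 0.1726]
tcp_rot: [0.685, 0.729, -0.0, -0.0]
contact_force: [0.5, -0.7, 1.4]
finger_gap: 0.799
```

Call:
{"name": "jog_arm", "arguments": {
  "steps": "0 0 0 0 0 0 0.8;0 0 0 0 0 -35 0.8;0 0 0 0 0 -35 0.8;0 0 0 0 0 -33 0.8;0 0 0 0 0 0 0;0 0 0 0 0 0 0;0 0 0 0 0 0 0;0 0 0 0 0 0 0;0 0 0 0 0 0 0;0 0 0 0 0 0 0;0 0 0 0 0 0 0;0 0 0 0 0 0 0"
}}

```text
time: 23.52
tool_pos: [0.4562, 0.0673, 0.0722]
tcp_rot: [0.686, 0.728, 0.001, 0.001]
contact_force: [-0.4, 0.2, 7.3]
finger_gap: 0.394
```

Call:
{"name": "jog_arm", "arguments": {
  "steps": "0 0 0 0 0 20 0;0 0 0 0 0 35 0;0 0 0 0 0 35 0;0 0 0 0 0 15 0;0 0 -2 27 -24 0 0;0 0 -2 27 -24 0 0;0 0 -2 27 -23 0 0;0 0 -1.7 27 -23 0 0;0 0 0 28 -23 0 0;0 0 0 0 0 0 0;0 0 0 0 0 0 0"
}}

```text
time: 24.43
tool_pos: [0.5919, -0.0508, 0.1749]
tcp_rot: [0.734, 0.68, -0.0, -0.0]
contact_force: [-0.7, -0.1, -2.3]
finger_gap: 0.392
```

Call:
{"name": "jog_arm", "arguments": {
  "steps": "0 0 0 0 0 -35 0;0 0 0 0 0 -30 0;0 0 0 0 0 -10 0;0 0 0 0 0 -10 0;0 0 0 0 0 -7 0;0 0 0 0 0 -4 0;0 0 0 0 0 -2 0;0 0 0 0 0 0 0;0 0 0 0 0 0 0"
}}

```text
time: 25.18
tool_pos: [0.5916, -0.0498, 0.0782]
tcp_rot: [0.733, 0.68, 0.0, 0.0]
contact_force: [-1.1, 0.5, -1.5]
finger_gap: 0.393
```

Call:
{"name": "jog_arm", "arguments": {
  "steps": "0 0 0 0 0 -3 0;0 0 0 0 0 -2 0;0 0 0 0 0 -2 0;0 0 0 0 0 -0.5 0;0 0 0 0 0 0 0;0 0 0 0 0 0 0"
}}

```text
time: 25.68
tool_pos: [0.5916, -0.0498, 0.072]
tcp_rot: [0.733, 0.68, 0.0, 0.001]
contact_force: [-8.4, 1.0, 19.2]
finger_gap: 0.389
```

Seated. Releasing and backing off to the front so the view is clear.

Call:
{"name": "jog_arm", "arguments": {
  "steps": "0 0 0 0 0 0.5 0;0 0 0 0 0 0 0.75;0 0 0 0 0 0 0.75;0 0 0 0 0 0 0.75;0 0 0 0 0 20 0.75;0 0 0 0 0 35 0.75;0 0 0 0 0 35 0.75;0 0 0 0 0 30 0.75;0 0 0 -30 0 30 0.75;0 0 0 -35 10 0 0.75;0 0 0 -35 10 0 0.75;0 0 0 -35 10 0 0.75"
}}

```text
time: 26.68
tool_pos: [0.4554, -0.0196, 0.2196]
tcp_rot: [0.733, 0.68, 0.0, 0.0]
contact_force: [0.4, 1.1, 0.4]
finger_gap: 0.744
```

Call:
{"name": "jog_arm", "arguments": {
  "steps": "0 0 0 0 35 0 0.75;0 0 0 0 35 0 0.75;0 0 0 0 35 0 0.75;0 0 0 0 35 0 0.75;0 0 0 0 35 0 0.75;0 0 0 0 35 0 0.75;0 0 0 0 35 0 0.75;0 0 0 0 35 0 0.75;0 0 0 0 0 0 0.75;0 0 0 0 0 0 0.75;0 0 0 0 0 0 0.75"
}}

```text
time: 27.6
tool_pos: [0.4566, 0.26, 0.2195]
tcp_rot: [0.733, 0.68, -0.0, 0.0]
contact_force: [-0.8, -1.5, 0.4]
finger_gap: 0.75
```

```bash
python3 - <<'E'
from h import *
s=snap('scene','s5.png'); t=snap('top','t5.png')
a=cv2.resize(s[100:250,210:410,::-1],None,fx=3,fy=3,interpolation=3)
b=cv2.resize(t[145:195,165:385,::-1],None,fx=2.72,fy=2.72,interpolation=3)
c=np.zeros((600,600,3),np.uint8); c[:450]=a; c[450:450+b.shape[0],:b.shape[1]]=b[:150,:600]
cv2.imwrite('pics/f.png',c)
E
```

```text
(no output)
```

View pics/f.png

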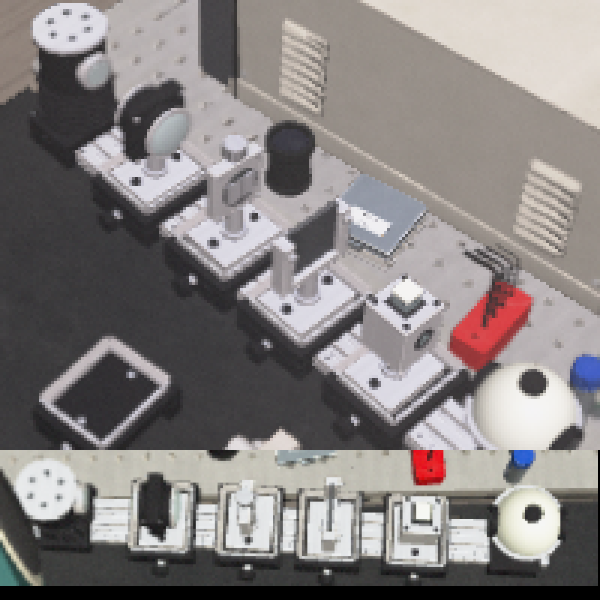

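```bash
python3 - <<'E'
from h import *
s=cv2.imread('pics/s5.png'); o=cv2.imread('pics/scene0.png')
a=cv2.resize(s[140:245,230:370],None,fx=4.2,fy=4.2,interpolation=4)
b=cv2.resize(o[195:245,310:370],None,fx=3,fy=3,interpolation=4)
c=np.zeros((600,790,3),np.uint8); c[:a.shape[0],:a.shape[1]]=a; c[:150,600:780]=b
cv2.imwrite('pics/g.png',c)
E
```

```text
(no output)
```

View pics/g.png

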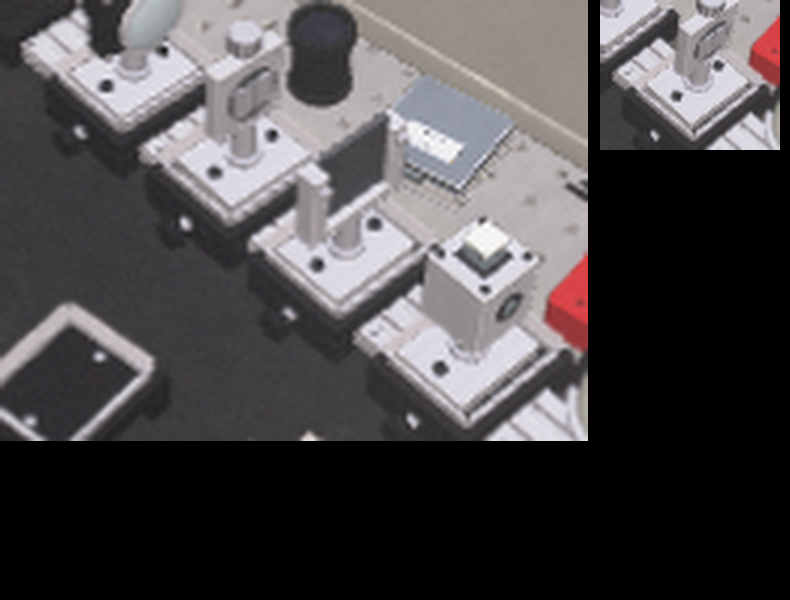

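```bash
python3 -c "
from plant import ctrl
print(ctrl.finish_job(), ctrl.sense()['time'])"
```

```text
the job is handed in; nothing more can be done
the job is handed in; nothing more can be done
```

The optics now stand in the order you asked for, and the job is handed in. From the lamp to the sphere they are condenser lens (carrier 4), slit (3), filter (2) and cuvette holder (1).

I did it as two swaps through the spare carrier: lens with filter, then slit with cuvette holder. The spare is empty again, and the turquoise look-alike was not touched. The last move ended at about 27.6 s, well inside the 144 s limit.

**Seating:** Each optic was lowered until it met the seat. At release the tool was at or slightly below the height where it had gripped that optic in its previous seat. The seating forces read at the ends of moves were about 4 to 32 N upward; the highest was the filter.

**Final pictures:** Both views show all four upright, inside their lips and facing along the beam, with the gripper well clear.

**Disagreements:**
- **Camera offset:** the two cameras differed by about 3 mm on the seat positions. I used the top view, and every optic dropped in without catching.
- **Cuvette holder:** it sits slightly to the lamp side within its seat clearance. Its height showed it fully down.

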